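# Lock the filter-box lid screw with the flat key

### The job

The lid of the dust filter box is held by two captive slotted screws; the dark steel one is already locked, but the brass one is still undone. Take the yellow flat key from its wooden stand, put its blade in the slot of the brass screw and turn it clockwise (seen from above) until it is fully home against its stop, then put the key back upright in its stand. Leave the dark steel screw locked.

Things in the scene. Friction and masses are not known exactly. Their poses are not given: they have to be found in the camera images.
- key: Yellow flat key, loose, 0.1 kg, upright. Origin: centre of the blade's lower tip; z up the key, x along the blade's width. Steel blade 34 (x) x 5 mm (y), z 0 to 24 mm; round steel collar, diameter 54, z 24 to 30; yellow handle 40 (x) x 24 mm (y), z 30 to 96: grip across the 24 mm, near z = 65 mm. A half turn about z changes nothing.
- key_stand: Pale wooden block 84 (x) x 64 (y) x 34 mm high, fixed. Origin: centre of its underside. A pocket 46 (x) x 20 mm (y), 30 mm deep, is cut in the middle of its top; the key's blade hangs in it, blade along x, and its collar rests on the block's top, so the seated key's origin is 10 mm above the stand's.
- brass_slot (a point): Centre of the brass screw's slot floor; x along the slot, z up on the screw's axis. Head diameter 48 mm; slot right across it, 13 wide, 10 mm deep, bevelled: the blade has 4 mm play each side and turns about 0.25 rad before it drives the screw. Set in a white ferrule, diameter 64, at either end of a grey box's lid (lid top 9 mm below, 70 mm above the table); the steel screw is 140 mm away.
- brass_screw (a joint): Turn of the brass screw in rad, growing clockwise seen from above up to a stop at 1.2 (home: slot in line with two red ticks on the ferrule and with the lid's long side). Starts between 0 and 0.4. Turning takes about 0.1 N m; it keeps its height and stays where it is left.
- steel_screw (a joint): Turn of the dark steel screw, of the same shape and sense: it starts home at 1.2 and shall stay there.
Things that resemble listed ones, but are neither listed nor needed, are in the scene too. Several things have the shape of the key; the one meant has the colours described above. Of the things shaped like the key_stand, the wooden one is meant.

How it is judged (in metres and radians):
On the way:
1. the brass screw has been turned home with the key's blade in its slot (value of joint brass_screw above 1 rad and distance between key and brass_slot below 0.02 m), for 0.2 s.
At the end, for the whole second after the job is handed in: The brass screw is home (within 0.2 rad of its stop), the dark steel screw is still home, and the key stands upright (within 10 degrees) and at rest in its stand, its collar down on the block (within 6 mm) and its axis within 18 mm of the stand's centre (value of joint each of brass_screw, steel_screw above 1 rad and horizontal distance between key and key_stand below 0.018 m and z of key in the frame of key_stand below 0.016 m and angle between key's own z axis and vertical below 0.17 rad and linear speed of key below 0.02 m/s); the robot touches nothing.
It fails at once if the dark steel screw is turned away from home (value of joint steel_screw below 1 rad).
It also fails if it takes over 58 s, if anything falls off the work surface, if the arm or the gripper's body presses on something with over 40 N, if the wrist force passes 120 N, or if a joint passes its speed limit or range.

### The arm

A 6-joint arm with a two-finger parallel gripper is mounted at the origin on a cart in front of the work surface, level with it; the furniture and walls round the work are solid. World frame = base frame: x ahead of the robot, y to its left, z up, the work surface at z = 0. Lengths are in mm, angles in rad, forces in N, time in s.
With the tool pointing down it reaches from about 275 to 775 mm from the base axis. Payload 14.6 kg.
Tool frame: the origin (TCP) lies at the centre of the arm's flange, where the gripper is bolted on; the fingertips stand 173 mm ahead of it and the grasp point (between the pads) lies 155 mm ahead of it; z points along the fingers, y is the line along which they close (so a half turn about z gives the same grasp; the last joint's range is limited). The gripper opens to 85 mm and grips with 20 to 120 N. Pads are 22 mm wide; open, the fingers measure 114 mm over their backs; the gripper's body (76 mm by 85 mm) begins 54 mm behind the grasp point. The pads swing forward as they close: fully open they stand 13 mm farther back than shut.
Start: joints at [1.119, 0.263, -0.048, 1.259, 0, 1.415], TCP at [153.547, 502.048, 404.678] pointing down, gripper open.
Joint ranges: [-2.65, 2.65], [-0.89, 1.7], [-1.18, 1.37], [-2.13, 2.11], [-1.35, 1.29], [-3.14, 3.14]. Speed limits (rad/s): [1.89, 1.89, 2.57, 2.79, 3.14, 3.14].

### API

Orientations are given as a 3x3 rotation matrix whose columns are the frame's x, y, z axes.
In Python, from cell import bot, vision, order gives the robot as it stands. The module is installed in compiled form; this text tells all that it offers.
- The arm moves only by the tool move_arm, never from a script. Its argument "targets" is one flat list of numbers, 6 for each row, row after row: the shift along the tool's x, y, z in m, then the turn, a rotation vector about the tool's x, y, z in degrees. A call has 1 to 5 rows; each row shifts and turns the commanded pose from where the row before left it, along the tool's axes as they then stand; what a row does not reach is not made up. A row lasts 1/10 s, in which the tool goes at most 50 mm and 8.59 degrees, less where a joint would pass 70% of its speed; a pose out of reach is approached as far as the arm can. A call with a gripper value outside its range is refused whole. "hand" is the opening in per cent of the stroke, from 0 (shut) to 100 (fully open), set as the call begins (left out, the last holds). The fingers move at their own pace and stop on an object; "squeeze" is the grip in N (left out, the last holds). Time passes only in rows, so rows that do not move let the fingers close. It gives the time, the measured TCP pose, the force, the opening and the grip force at its end, in the units of the state.
- bot.read_state(): the state, without advancing time (a new reading comes with each control period).
- vision.grab_frame(name): name is "scene" or "side" or "wrist"; returns the picture (384x512x3 uint8, blue, green, red); there is no depth.
- vision.camera_info(name): a dict with "intrinsics" (3x3 intrinsics, pixels), "extrinsics" (4x4, takes a point from world to camera coordinates). Camera axes: x right, y down, z forward; pixel columns grow to the right and rows downward; lengths in mm; the calibration is good to about 2 mm. A picture is of the moment at which its call begins: read the wrist's pose just before it. camera_info takes no time and is no camera call; for the wrist camera it gives the pose at the moment of the call.
- order.finish_job(): hands the job in; it is judged then, once.
The state is a dict: "time": time; "q": joint angles; "joint_vel": joint speeds; "tau": joint torques, N m; "eef_pos": TCP position; "ee_rot": TCP orientation; "force": force on the tool from outside, world axes, zero at the start; "moment": the same for the moment, N m; "finger_gap": opening from 0.0 (shut) to 1.0 (fully open); "grasp_force": force on a finger pad.
Only numpy, scipy, OpenCV 4.12 (cv2) and the standard library are available. Lean on these libraries where they do the work, as an engineer would, in place of code of your own. Each camera call takes 0.05 s, during which the arm holds its last target. There are 200 camera calls.

## Working session

There is one attempt and no reset: what is moved stays moved. The work goes in short steps, Python scripts to look and compute and a tool call to move; the robot and the scene stay as the last step left them, time stands still between calls to the robot, and variables do not carry over. Pictures are saved under pics/ and viewed, at most 12 in all, crops included, and the job is handed in when it is done.

Besides the shell and the picture viewer there is one more tool, called after ">>>" by a JSON object that holds its "name" and its "arguments". move_arm: Moves the arm, as the interface text tells. Its arguments: {"type":"object","properties":{"targets":{"type":"array"},"hand":{"type":"number"},"squeeze":{"type":"number"}},"required":["targets"]}

```bash
mkdir -p pics; ls
cat > h.py <<'E'
import numpy as np, cv2
from cell import bot, vision, order
def ray(cam,uv,z,info=None):
    i=info or vision.camera_info(cam); K=np.array(i["intrinsics"]);T=np.array(i["extrinsics"])
    R=T[:3,:3];c=-R.T@T[:3,3]; d=R.T@np.linalg.inv(K)@np.array([uv[0],uv[1],1.])
    return c+d*(z-c[2])/d[2]
def proj(cam,p,info=None):
    i=info or vision.camera_info(cam); K=np.array(i["intrinsics"]);T=np.array(i["extrinsics"])
    q=K@(T[:3,:3]@np.array(p)+T[:3,3]); return q[:2]/q[2]
E
python3 - <<'E'
from h import *
a=vision.grab_frame("scene");b=vision.grab_frame("side");c=vision.grab_frame("wrist")
for n,x in zip("abc",(a,b,c)): cv2.imwrite(f"pics/{n}0.png",x)
cv2.imwrite("pics/ab.png",np.vstack([np.hstack([a,b])])[:, :] if 0 else cv2.resize(np.hstack([a,b]),(800,300)))
np.set_printoptions(precision=2,suppress=True)
for n in("scene","side","wrist"):print(n,vision.camera_info(n))
print(bot.read_state())
E
```

```text
pics
scene {'intrinsics': array([[359.35,   0.  , 248.79],
       [  0.  , 359.35, 194.58],
       [  0.  ,   0.  ,   1.  ]]), 'extrinsics': array([[  -0.9 ,    0.44,    0.  ,  443.69],
       [   0.2 ,    0.41,   -0.89,  -66.25],
       [  -0.39,   -0.8 ,   -0.45, 1157.21],
       [   0.  ,    0.  ,    0.  ,    1.  ]])}
side {'intrinsics': array([[483.74,   0.  , 255.21],
       [  0.  , 483.74, 193.01],
       [  0.  ,   0.  ,   1.  ]]), 'extrinsics': array([[   0.96,   -0.28,    0.01, -477.01],
       [  -0.09,   -0.31,   -0.95,  153.42],
       [   0.27,    0.91,   -0.32,  706.74],
       [   0.  ,    0.  ,    0.  ,    1.  ]])}
wrist {'intrinsics': array([[321.71,   0.  , 259.42],
       [  0.  , 321.71, 198.11],
       [  0.  ,   0.  ,   1.  ]]), 'extrinsics': array([[   0.29,    0.96,   -0.  , -523.76],
       [   0.9 ,   -0.28,    0.33,  -42.65],
       [   0.31,   -0.1 ,   -0.95,  379.64],
       [   0.  ,    0.  ,    0.  ,    1.  ]])}
{'time': 0.15, 'q': array([ 1.12,  0.26, -0.05,  1.26,  0.  ,  1.42]), 'joint_vel': array([ 0., -0.,  0., -0.,  0., -0.]), 'tau': array([  0.  , -63.78,  38.46,   0.01,  -0.  ,   0.  ]), 'eef_pos': array([153.52, 501.98, 404.33]), 'ee_rot': array([[-0.96,  0.29, -0.  ],
       [ 0.29,  0.96, -0.  ],
       [ 0.  , -0.  , -1.  ]]), 'force': array([-0.23,  0.21,  0.03]), 'moment': array([ 0.02,  0.02, -0.07]), 'grasp_force': 0.0, 'finger_gap': 0.9991562230346079}
```

View pics/a0.png

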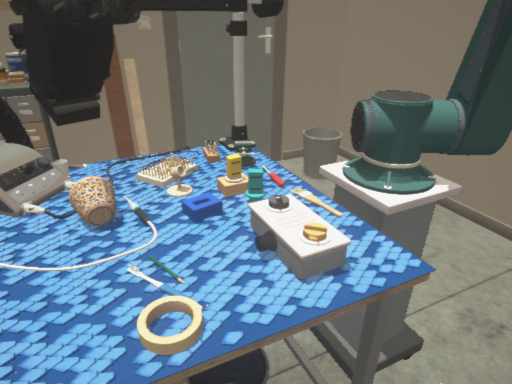

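View pics/b0.png

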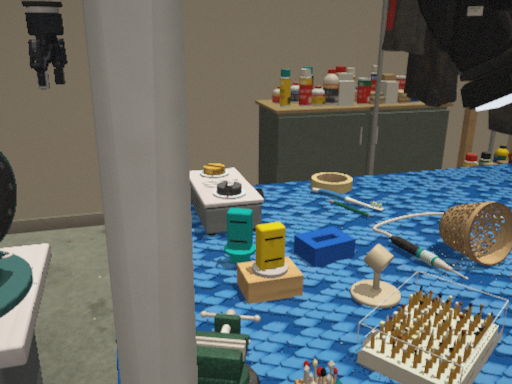

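The scene view shows the yellow key at about (234,166) in its wooden stand, with the brass screw at (315,232) and the steel one at (278,202). The side view shows the key at (270,247), the brass screw at (214,170) and the steel one at (229,188). A teal decoy key stands next to the wooden stand.

Run:
```python
from h import *
np.set_printoptions(precision=1,suppress=True)
def comps(img,roi,lo,hi):
    x,y,w,h=roi; s=cv2.cvtColor(img,cv2.COLOR_BGR2HSV)[y:y+h,x:x+w]
    m=cv2.inRange(s,lo,hi);n,l,st,c=cv2.connectedComponentsWithStats(m)
    k=1+np.argmax(st[1:,4]);return c[k]+[x,y],st[k]+[x,y,0,0,0],(l==k)
def tri(u,v):
    A=[]
    for cam,p in(("scene",u),("side",v)):
        i=vision.camera_info(cam);P=np.array(i["intrinsics"])@np.array(i["extrinsics"])[:3]
        A+=[P]
    X=cv2.triangulatePoints(A[0],A[1],np.array(u,float),np.array(v,float)).ravel();return X[:3]/X[3]
a=cv2.imread("pics/a0.png");b=cv2.imread("pics/b0.png")
ky=((22,150,120),(34,255,255))
ca,sa,_=comps(a,(215,145,40,45),*ky);cb,sb,_=comps(b,(250,215,45,55),*ky)
print("key",ca,sa,cb,sb,tri(ca,cb))
br=((12,120,80),(30,255,255))
ca,sa,_=comps(a,(298,218,35,28),*br);cb,sb,_=comps(b,(198,158,35,25),*br)
print("brass",ca,sa,cb,sb,tri(ca,cb)); print(ray("scene",ca,85),ray("side",cb,85))
dk=((0,0,0),(180,255,75))
ca,sa,_=comps(a,(264,190,28,22),*dk);cb,sb,_=comps(b,(214,177,30,20),*dk)
print("steel",ca,sa,cb,sb,tri(ca,cb))
wd=((8,60,90),(21,255,255))
ca,sa,ma=comps(a,(212,165,40,35),*wd);cb,sb,mb=comps(b,(232,250,75,55),*wd)
print("stand",ca,sa,cb,sb)
for n,im,r in(("a",a,(205,140,150,140)),("b",b,(180,140,150,170))):
    x,y,w,h=r;cv2.imwrite(f"pics/{n}c.png",cv2.resize(im[y:y+h,x:x+w],None,fx=2.6,fy=2.6,interpolation=2))
u=cv2.imread("pics/ac.png");v=cv2.imread("pics/bc.png");v=cv2.resize(v,(int(v.shape[1]*u.shape[0]/v.shape[0]),u.shape[0]))
cv2.imwrite("pics/crop.png",np.hstack([u,v]))
```

```text
key [238. 157.] [237 157   3   1   3] [269.9 244.4] [ 256  222   29   48 1084] [ 472.8 -136.1   88.6]
brass [312.1 235.9] [305 231  15   9  44] [213.8 168.4] [204 163  21  12 220] [489.7 288.6  78.7]
[504.6 298.   85. ] [483.1 273.8  85. ]Traceback (most recent call last):
  File "<stdin>", line 21, in <module>
  File "<stdin>", line 6, in comps
    return _wrapfunc(a, 'argmax', axis=axis, out=out, **kwds)
    return bound(*args, **kwds)
ValueError: attempt to get argmax of an empty sequence
```

Run:
```python
from h import *
np.set_printoptions(precision=1,suppress=True)
for n in("scene","side","wrist"):
    T=vision.camera_info(n)["extrinsics"];print(n,"at",-T[:3,:3].T@T[:3,3])
print("post",ray("scene",(239,148),0),"key",ray("scene",(234,166),75),ray("side",(270,247),75))
print("brass",ray("scene",(315,232),79),ray("side",(214,170),79),"steel",ray("scene",(278,202),79),ray("side",(229,188),79),"teal",ray("scene",(255,183),60),ray("side",(240,233),60))
a=cv2.imread("pics/a0.png");b=cv2.imread("pics/b0.png")
u=cv2.resize(a[140:280,205:355],None,fx=2.6,fy=2.6,interpolation=2)
v=cv2.resize(b[140:310,180:330],(int(150*364/170),364),interpolation=2)
cv2.imwrite("pics/crop.png",np.hstack([u,v]))
```

```text
scene at [863.8 761.1 463.6]
side at [ 279.8 -727.9  377.4]
wrist at [ 73.6 525.6 372.3]
post [ 324.6 -433.     0. ] key [ 487.7 -107.8   75. ] [ 483.9 -119.9   75. ]
brass [485.7 281.7  79. ] [485.1 281.6  79. ] steel [488.2 141.3  79. ] [487.5 149.9  79. ] teal [470.8  -8.8  60. ] [463.4 -26.   60. ]
```

View pics/crop.png

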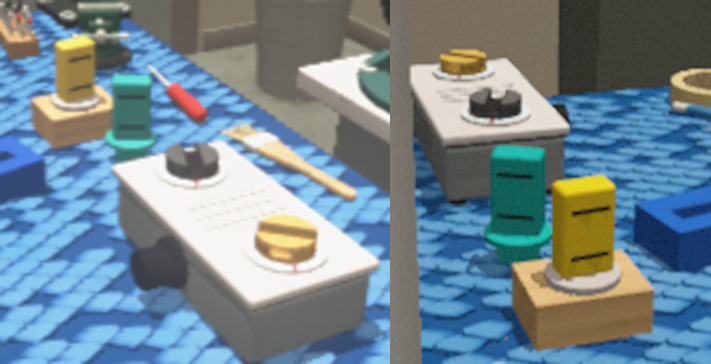

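The crop confirms the layout: the key's handle is upright in the wooden stand, and the box's long side runs roughly along world y. I'll move over the brass screw for a closer look.

>>> {"name": "move_arm", "arguments": {"targets": [-0.042,-0.013,0,0,0,0,-0.042,-0.013,0,0,0,0,-0.042,-0.013,0,0,0,0,-0.042,-0.013,0,0,0,0,-0.042,-0.013,0,0,0,0]}}

```text
time: 0.65
eef_pos: [336.5, 377.2, 404.6]
ee_rot: [[-0.956, 0.292, -0.0], [0.292, 0.956, -0.0], [0.0, -0.0, -1.0]]
force: [1.2, 0.3, -0.0]
finger_gap: 1.003
grasp_force: 0.0
```

>>> {"name": "move_arm", "arguments": {"targets": [-0.042,-0.013,0,0,0,0,-0.042,-0.013,0,0,0,0,-0.042,-0.013,0,0,0,0,-0.042,-0.013,0,0,0,0,0,0,0,0,0,0]}}

```text
time: 1.15
eef_pos: [484.3, 277.0, 403.8]
ee_rot: [[-0.955, 0.296, -0.0], [0.296, 0.955, -0.001], [-0.0, -0.001, -1.0]]
force: [-1.2, -0.3, 0.7]
finger_gap: 1.001
grasp_force: 0.0
```

Run:
```python
from h import *
np.set_printoptions(precision=3,suppress=True)
s=bot.read_state();print(s["time"],s["eef_pos"],s["ee_rot"],s["q"])
i=vision.camera_info("wrist");im=vision.grab_frame("wrist");cv2.imwrite("pics/w1.png",im);np.savez("pics/w1.npz",**i)
```

```text
1.15 [484.29  277.028 403.803] [[-0.955  0.296 -0.   ]
 [ 0.296  0.955 -0.001]
 [-0.    -0.001 -1.   ]] [ 0.374  0.32   0.033  1.283 -0.001  0.675]
```

View pics/w1.png

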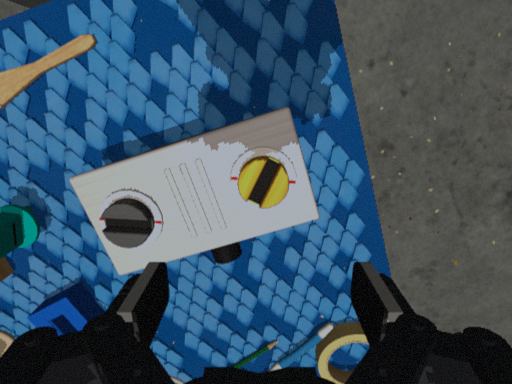

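The wrist view shows the brass head at (263,182) with its slot running (252,204)–(275,161). The red ticks are at (234,179) and (292,182), and the steel screw is at (128,222).

```bash
cat >> h.py <<'E'
def brass(im,info,roi,show=True):
    x,y,w,h=roi; s=cv2.cvtColor(im,cv2.COLOR_BGR2HSV)[y:y+h,x:x+w]
    m=cv2.inRange(s,(18,120,110),(36,255,255))
    m=cv2.morphologyEx(m,cv2.MORPH_OPEN,np.ones((2,2)))
    P=cv2.findNonZero(m); hull=cv2.convexHull(P); mo=cv2.moments(hull)
    c=np.array([mo["m10"]/mo["m00"]+x,mo["m01"]/mo["m00"]+y])
    hm=np.zeros_like(m);cv2.fillConvexPoly(hm,hull,255); hm=cv2.erode(hm,np.ones((3,3)))
    sl=hm&cv2.inRange(s[:,:,2],0,90); Q=cv2.findNonZero(sl)
    vx,vy,px,py=cv2.fitLine(Q,cv2.DIST_HUBER,0,.01,.01).ravel()
    C=ray("",c,89,info); A=ray("",(px+x-15*vx,py+y-15*vy),85,info);B=ray("",(px+x+15*vx,py+y+15*vy),85,info)
    d=B-A; bb=hull[:,0]+[x,y]; W=np.array([ray("",p,89,info) for p in bb])
    print("brass px",c,"C",C,"slot mid",(A+B)/2,"slot deg",np.degrees(np.arctan2(d[1],d[0]))%180,"diam",np.ptp(W[:,0]),np.ptp(W[:,1]),len(Q))
    r=cv2.inRange(s,(0,120,90),(8,255,255))|cv2.inRange(s,(172,120,90),(180,255,255))
    n,l,st,cc=cv2.connectedComponentsWithStats(r)
    for k in range(1,n):
        if st[k,4]>2: print("tick",cc[k]+[x,y],ray("",cc[k]+[x,y],80,info),st[k,4])
E
python3 - <<'E'
from h import *
np.set_printoptions(precision=1,suppress=True)
i=dict(np.load("pics/w1.npz"));im=cv2.imread("pics/w1.png");brass(im,i,(225,145,76,76))
E
```

```text
brass px [264.3 183.1] C [484.8 280.4  89. ] slot mid [484.4 280.5  85. ] slot deg 137.3207503588795 diam 46.32466930069995 45.915026922760376 650
tick [233.6 177.9] [474.  253.7  80. ] 14
tick [291.5 181.5] [493.5 304.7  80. ] 12
```

>>> {"name": "move_arm", "arguments": {"targets": [0.012,-0.04,0,0,0,0,-0.012,-0.048,0,0,0,0,-0.012,-0.048,0,0,0,0,-0.012,-0.048,0,0,0,0,-0.012,-0.048,0,0,0,0]}}

```text
time: 1.7
eef_pos: [446.2, 46.3, 404.8]
ee_rot: [[-0.957, 0.291, 0.0], [0.291, 0.957, 0.0], [-0.0, 0.0, -1.0]]
force: [0.8, 0.6, -0.3]
finger_gap: 1.001
grasp_force: 0.0
```

>>> {"name": "move_arm", "arguments": {"targets": [-0.012,-0.048,0,0,0,0,-0.012,-0.048,0,0,0,0,-0.012,-0.048,0,0,0,0,-0.012,-0.036,0,0,0,0,0,0,0,0,0,0]}}

```text
time: 2.2
eef_pos: [440.5, -141.7, 404.5]
ee_rot: [[-0.955, 0.296, -0.0], [0.296, 0.955, -0.001], [-0.0, -0.001, -1.0]]
force: [-0.1, 0.2, -0.3]
finger_gap: 1.001
grasp_force: 0.0
```

Run:
```python
from h import *
np.set_printoptions(precision=3,suppress=True)
s=bot.read_state();print(s["time"],s["eef_pos"],s["ee_rot"],s["q"])
i=vision.camera_info("wrist");im=vision.grab_frame("wrist");cv2.imwrite("pics/w2.png",im);np.savez("pics/w2.npz",**i)
```

```text
2.2 [ 440.486 -141.725  404.461] [[-0.955  0.296 -0.   ]
 [ 0.296  0.955 -0.001]
 [-0.    -0.001 -1.   ]] [-0.488  0.156 -0.191  1.223 -0.    -0.187]
```

View pics/w2.png

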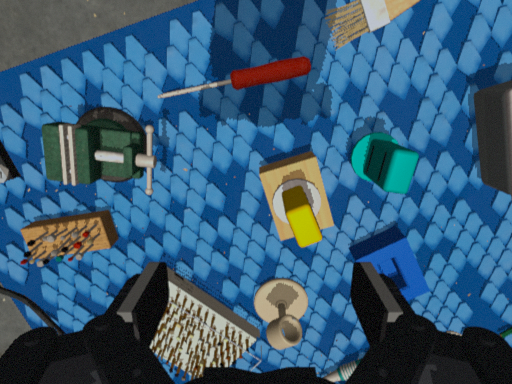

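This view shows the key's bright top face at (306,236), the collar at (296,203), and the wooden stand spanning (260,152)–(333,240). The teal decoy is at (395,165), clear of them.

```bash
cat >> h.py <<'E'
def rect(mask,z,info,x0,y0):
    n,l,st,c=cv2.connectedComponentsWithStats(mask);k=1+np.argmax(st[1:,4])
    P=cv2.findNonZero((l==k).astype(np.uint8))[:,0]+[x0,y0]
    W=np.array([ray("",p,z,info)[:2] for p in P],np.float32)
    (c,s,a)=cv2.minAreaRect(W); a=a if s[0]>s[1] else a+90
    return np.array(c),s,a%180,st[k,4]
E
python3 - <<'E'
from h import *
np.set_printoptions(precision=1,suppress=True)
i=dict(np.load("pics/w2.npz"));im=cv2.imread("pics/w2.png");hs=cv2.cvtColor(im,cv2.COLOR_BGR2HSV)
print(hs[236,306],hs[205,296],hs[180,275],hs[215,324],hs[160,295],hs[190,290],hs[187,308])
x,y=250,140;s=hs[y:y+115,x:x+90]
print("top",rect(cv2.inRange(s,(20,150,190),(36,255,255)),106,i,x,y))
print("handle",rect(cv2.inRange(s,(20,150,60),(36,255,255)),106,i,x,y))
print("wood",rect(cv2.inRange(s,(8,60,150),(21,180,255)),34,i,x,y))
print("collar",rect(cv2.inRange(s,(0,0,120),(180,50,255)),40,i,x,y))
cv2.imwrite("pics/w2c.png",cv2.resize(im[140:255,250:340],None,fx=5,fy=5,interpolation=cv2.INTER_CUBIC))
E
```

```text
[ 30 255 191] [ 24 255  89] [ 21 113 190] [ 23 107 190] [ 17 141  76] [ 24 255  86] [ 45   8 190]
top (array([ 486.1, -114.5]), (35.64341354370117, 20.607290267944336), 4.604468822479248, np.int32(645))
handle (array([ 476. , -115.5]), (56.759525299072266, 23.42635154724121), 5.910517692565918, np.int32(1430))
wood (array([ 486.7, -136.8]), (83.68781280517578, 15.779766082763672), 0.6955745220184326, np.int32(500))
collar (array([ 484. , -114.7]), (46.66545486450195, 52.573299407958984), 90.84085410833359, np.int32(768))
```

View pics/w2c.png

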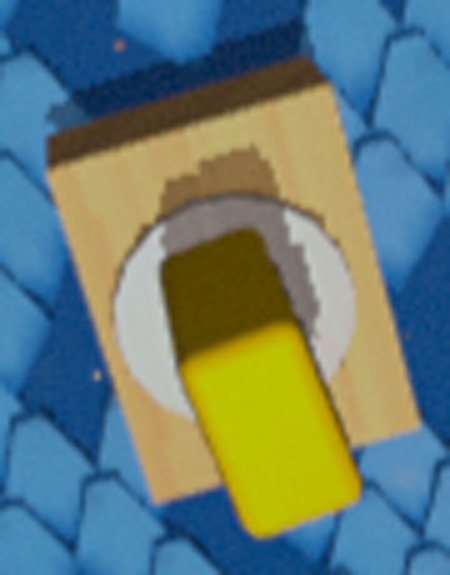

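The crop shows the wooden top's corners at (260,174), (316.6,157), (334,225.6) and (281,240), with the key seated in the middle.

Run:
```python
from h import *
np.set_printoptions(precision=1,suppress=True)
i=dict(np.load("pics/w2.npz"))
f=lambda p,z:ray("",(p[0]/5+249.6,p[1]/5+139.6),z,i)
W=np.array([f(p,34) for p in((50,172),(333,85),(420,428),(155,500))]);print(W,W.mean(0))
for a,b in((0,3),(1,2),(1,0),(2,3)):
    d=W[b]-W[a];print(np.linalg.norm(d),np.degrees(np.arctan2(d[1],d[0])))
t=f((360,490),106)-f((293,325),106);u=f((250,530),106)-f((185,370),106)
for d in(t,u):print("handle",np.degrees(np.arctan2(d[1],d[0])))
s=bot.read_state();R=s["ee_rot"];print("yaw",np.degrees(np.arctan2(R[1,0],R[0,0])));print(R.T@(np.array([486,-114.5,0])-s["eef_pos"]))
```

```text
[[ 445.5 -144.2   34. ]
 [ 445.   -81.    34. ]
 [ 528.3  -81.1   34. ]
 [ 527.9 -144.1   34. ]] [ 486.7 -112.6   34. ]
82.4307534251138 0.07718677839634557
83.24241267828567 -0.06898635345770304
63.22875090581108 -89.58367115826455
63.016791389224174 -90.32026166091161
handle 6.115546736579559
handle 4.879057554090171
yaw 162.84826555711393
[-36.3  37.7 404.5]
```

>>> {"name": "move_arm", "arguments": {"targets": [0,0,0,0,0,-7.4,0,0,0,0,0,-7.4,0,0,0,0,0,-7.4,-0.024,0.0115,0,0,0,0,-0.0237,0.0116,0.03,0,0,0], "hand": 100}}

```text
time: 2.75
eef_pos: [487.0, -109.9, 377.2]
ee_rot: [[-0.996, -0.092, 0.005], [-0.092, 0.996, -0.002], [-0.005, -0.002, -1.0]]
force: [0.8, -0.5, -0.6]
finger_gap: 1.0
grasp_force: 0.0
```

>>> {"name": "move_arm", "arguments": {"targets": [0,0,0.03,0,0,0,0,0,0.02,0,0,0,0,0,0,0,0,0]}}

```text
time: 3.05
eef_pos: [485.3, -109.6, 322.7]
ee_rot: [[-0.996, -0.093, -0.004], [-0.093, 0.996, 0.002], [0.004, 0.002, -1.0]]
force: [0.7, 0.8, 0.0]
finger_gap: 0.997
grasp_force: 0.0
```

Run:
```python
from h import *
np.set_printoptions(precision=1,suppress=True)
s=bot.read_state();R=s["ee_rot"];print(s["time"],s["eef_pos"],"yaw",np.degrees(np.arctan2(R[1,0],R[0,0])))
i=vision.camera_info("wrist");im=vision.grab_frame("wrist");cv2.imwrite("pics/w3.png",im);np.savez("pics/w3.npz",**i)
hs=cv2.cvtColor(im,cv2.COLOR_BGR2HSV)
print("top",rect(cv2.inRange(hs,(20,150,170),(36,255,255)),106,i,0,0))
print("handle",rect(cv2.inRange(hs,(20,150,50),(36,255,255)),106,i,0,0))
print(R.T@(np.array([486,-114.5,230])-s["eef_pos"]))
```

```text
3.05 [ 485.3 -109.6  322.7] yaw -174.6782681194853
top (array([ 491. , -114.2]), (26.677391052246094, 21.450836181640625), 5.886846542358398, np.int32(1123))
handle (array([ 477.8, -115.7]), (53.381614685058594, 22.787458419799805), 5.944189071655273, np.int32(2747))
[-0.6 -5.2 92.7]
```

>>> {"name": "move_arm", "arguments": {"targets": [-0.001,-0.005,0.03,0,0,0,0,0,0.03,0,0,0,0,0,0.02,0,0,0,0,0,0.012,0,0,0,0,0,0,0,0,0]}}

```text
time: 3.6
eef_pos: [487.5, -116.0, 232.8]
ee_rot: [[-0.996, -0.091, -0.001], [-0.091, 0.996, 0.0], [0.001, 0.0, -1.0]]
force: [0.4, 0.2, 1.1]
finger_gap: 0.999
grasp_force: 0.0
```

>>> {"name": "move_arm", "arguments": {"targets": [0,0,0,0,0,0,0,0,0,0,0,0,0,0,0,0,0,0,0,0,0,0,0,0,0,0,0,0,0,0], "hand": 0, "squeeze": 60}}

```text
time: 4.1
eef_pos: [487.7, -116.6, 233.3]
ee_rot: [[-0.996, -0.091, 0.001], [-0.091, 0.996, -0.0], [-0.001, -0.0, -1.0]]
force: [-1.5, 0.5, 7.9]
finger_gap: 0.276
grasp_force: 59.2
```

>>> {"name": "move_arm", "arguments": {"targets": [0,0,0,0,0,0,0,0,0,0,0,0,0,0,0,0,0,0,0,0,0,0,0,0]}}

```text
time: 4.5
eef_pos: [487.6, -116.5, 233.3]
ee_rot: [[-0.996, -0.091, 0.001], [-0.091, 0.996, -0.0], [-0.001, -0.0, -1.0]]
force: [-1.0, 0.7, 8.4]
finger_gap: 0.273
grasp_force: 59.3
```

Gripped: the opening is 23 mm on a 24 mm handle. Next I'll lift, turn the key towards the slot's angle and go over to the brass screw.

>>> {"name": "move_arm", "arguments": {"targets": [0,0,-0.03,0,0,0,0,0,-0.04,0,0,0,0,0,-0.04,0,0,8,0,0,-0.03,0,0,8,0,0,0,0,0,8]}}

```text
time: 5.0
eef_pos: [488.0, -116.7, 376.6]
ee_rot: [[-0.945, 0.328, 0.005], [0.328, 0.945, -0.002], [-0.006, -0.0, -1.0]]
force: [0.9, 0.5, -2.1]
finger_gap: 0.272
grasp_force: 59.0
```

>>> {"name": "move_arm", "arguments": {"targets": [0,0,0,0,0,8,0,0,0,0,0,8,0,0,0,0,0,8,0,0,0,0,0,0,0,0,0,0,0,0]}}

```text
time: 5.5
eef_pos: [487.4, -116.5, 372.7]
ee_rot: [[-0.736, 0.676, -0.0], [0.676, 0.736, 0.0], [0.0, -0.0, -1.0]]
force: [-0.3, 0.3, -1.3]
finger_gap: 0.275
grasp_force: 59.0
```

```bash
cat >> h.py <<'E'
def go(p):
    s=bot.read_state();R=s["ee_rot"];print(s["time"],s["eef_pos"],"yaw",np.degrees(np.arctan2(R[1,0],R[0,0])),"gap",s["finger_gap"],"F",s["force"],"M",s["moment"],"q6",s["q"][5])
    print("tool shift",R.T@(np.array(p)-s["eef_pos"]))
E
python3 - <<'E'
from h import *
np.set_printoptions(precision=1,suppress=True)
go((484.5,280,373))
im=vision.grab_frame("wrist");cv2.imwrite("pics/w4.png",im)
E
```

```text
5.5 [ 487.4 -116.5  372.7] yaw 137.43291801035934 gap 0.27487875975555237 F [-0.3  0.3 -1.3] M [0. 0. 0.] q6 0.3455899643753734
tool shift [270.4 290.   -0.3]
```

>>> {"name": "move_arm", "arguments": {"targets": [0.03,0.032,0,0,0,0,0.03,0.032,0,0,0,0,0.03,0.032,0,0,0,0,0.03,0.032,0,0,0,0,0.03,0.032,0,0,0,0]}}

```text
time: 6.05
eef_pos: [485.8, 104.5, 372.8]
ee_rot: [[-0.736, 0.677, 0.0], [0.677, 0.736, -0.0], [-0.0, 0.0, -1.0]]
force: [2.0, -1.3, -1.7]
finger_gap: 0.276
grasp_force: 59.2
```

>>> {"name": "move_arm", "arguments": {"targets": [0.03,0.032,0,0,0,0,0.03,0.033,0,0,0,0,0.03,0.033,0,0,0,0,0.03,0.032,0,0,0,0,0,0,0,0,0,0]}}

```text
time: 6.55
eef_pos: [486.0, 283.8, 372.3]
ee_rot: [[-0.739, 0.674, -0.0], [0.674, 0.739, 0.001], [0.001, 0.001, -1.0]]
force: [-0.4, -0.0, -1.4]
finger_gap: 0.273
grasp_force: 59.4
```

>>> {"name": "move_arm", "arguments": {"targets": [0,0,0,0,0,0,0,0,0,0,0,0]}}

```text
time: 6.75
eef_pos: [486.5, 279.1, 372.6]
ee_rot: [[-0.734, 0.679, -0.0], [0.679, 0.734, -0.0], [-0.0, -0.0, -1.0]]
force: [0.2, -0.6, -1.3]
finger_gap: 0.274
grasp_force: 59.4
```

Run:
```python
from h import *
np.set_printoptions(precision=1,suppress=True)
go((484.5,280,323))
i=vision.camera_info("wrist");im=vision.grab_frame("wrist")
a=vision.grab_frame("scene");b=vision.grab_frame("side")
for n,x in(("w5",im),("a5",a),("b5",b)):cv2.imwrite(f"pics/{n}.png",x)
np.savez("pics/w5.npz",**i)
u=proj("scene",(485,280,110)).astype(int);v=proj("side",(485,280,110)).astype(int);w=proj("wrist",(485,280,89),i).astype(int);print(u,v,w)
c=lambda m,p:cv2.resize(m[max(p[1]-50,0):,max(p[0]-43,0):][:100,:86],(344,400),interpolation=2)
cv2.imwrite("pics/c5.png",np.hstack([c(a,u),c(im,w)]))
```

```text
6.75 [486.5 279.1 372.6] yaw 137.25017316438692 gap 0.2740247400640476 F [ 0.2 -0.6 -1.3] M [-0. -0. -0.] q6 1.121804881424029
tool shift [ 2.  -0.7 49.6]
[316 217] [213 156] [259 192]
```

View pics/c5.png

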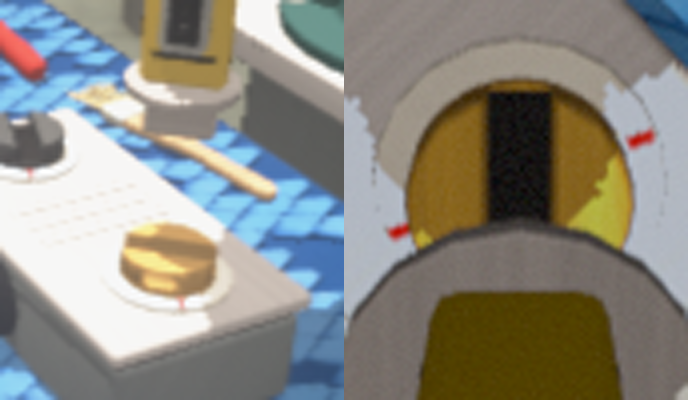

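The crop shows the slot in line with the tool's x axis and centred under the handle, so I'll descend slowly.

>>> {"name": "move_arm", "arguments": {"targets": [0,0,0.02,0,0,0,0,0,0.02,0,0,0,0,0,0.012,0,0,0,0,0,0.004,0,0,0,0,0,0.003,0,0,0]}}

```text
time: 7.4
eef_pos: [486.6, 279.2, 313.8]
ee_rot: [[-0.733, 0.68, 0.0], [0.68, 0.733, 0.0], [-0.0, 0.0, -1.0]]
force: [-0.3, -0.1, -1.0]
finger_gap: 0.277
grasp_force: 59.5
```

>>> {"name": "move_arm", "arguments": {"targets": [0,0,0.002,0,0,0,0,0,0.002,0,0,0,0,0,0.002,0,0,0,0,0,0.002,0,0,0,0,0,0,0,0,0]}}

```text
time: 7.9
eef_pos: [486.4, 279.7, 305.5]
ee_rot: [[-0.734, 0.679, -0.0], [0.679, 0.734, -0.0], [0.0, -0.0, -1.0]]
force: [0.8, 0.2, -0.7]
finger_gap: 0.274
grasp_force: 59.5
```

Run:
```python
from h import *
np.set_printoptions(precision=2,suppress=True)
go((484.5,280,304))
```

```text
7.9 [486.41 279.73 305.51] yaw 137.19692611353966 gap 0.2735334212943369 F [ 0.75  0.21 -0.68] M [-0.01  0.01  0.01] q6 1.1237184811992402
tool shift [ 1.59 -1.1   1.51]
```

No contact going in, so the blade is in the slot. Turning clockwise (positive about tool z).

>>> {"name": "move_arm", "arguments": {"targets": [0,0,0,0,0,6,0,0,0,0,0,6,0,0,0,0,0,6,0,0,0,0,0,6,0,0,0,0,0,6]}}

```text
time: 8.4
eef_pos: [486.1, 279.6, 305.6]
ee_rot: [[-0.292, 0.957, -0.001], [0.957, 0.292, -0.0], [-0.0, -0.001, -1.0]]
force: [-3.0, -0.8, 0.5]
finger_gap: 0.275
grasp_force: 59.7
```

>>> {"name": "move_arm", "arguments": {"targets": [0,0,0,0,0,6,0,0,0,0,0,6,0,0,0,0,0,6,0,0,0,0,0,6,0,0,0,0,0,6]}}

```text
time: 8.9
eef_pos: [486.0, 279.7, 305.6]
ee_rot: [[0.226, 0.974, -0.001], [0.974, -0.226, -0.0], [-0.001, -0.001, -1.0]]
force: [-3.6, -0.9, 0.6]
finger_gap: 0.272
grasp_force: 59.7
```

Run:
```python
from h import *
np.set_printoptions(precision=2,suppress=True)
go((484.5,280,304))
im=vision.grab_frame("wrist");cv2.imwrite("pics/w6.png",im);a=vision.grab_frame("scene");cv2.imwrite("pics/a6.png",a)
c=lambda m,p:cv2.resize(m[max(p[1]-50,0):,max(p[0]-43,0):][:100,:86],(344,400),interpolation=2)
cv2.imwrite("pics/c6.png",np.hstack([c(a,(316,225)),cv2.resize(im,(512,384))[0:0] if 0 else c(im,(259,192))]))
```

```text
8.9 [485.97 279.66 305.6 ] yaw 76.96431807631222 gap 0.2722106735505838 F [-3.6  -0.91  0.61] M [-0.15  0.97  0.1 ] q6 2.175127293022509
tool shift [ 0.  -1.5  1.6]
```

View pics/c6.png

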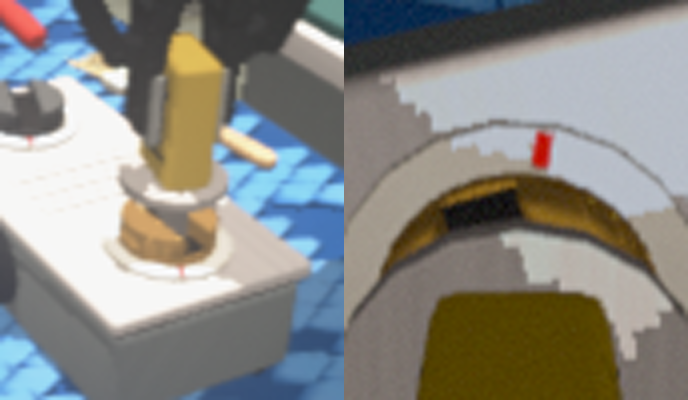

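The crop shows the slot following the blade, lagging by the play, with the red tick still ahead of it. I'll continue to the stop.

>>> {"name": "move_arm", "arguments": {"targets": [0,0,0,0,0,4,0,0,0,0,0,4,0,0,0,0,0,4,0,0,0,0,0,4,0,0,0,0,0,4]}}

```text
time: 9.5
eef_pos: [486.0, 279.7, 305.6]
ee_rot: [[0.541, 0.841, -0.001], [0.841, -0.541, -0.0], [-0.001, -0.001, -1.0]]
force: [-5.2, -0.6, 1.0]
finger_gap: 0.274
grasp_force: 59.8
```

```bash
python3 -c "
from h import *
np.set_printoptions(precision=2,suppress=True);go((484.5,280,304))"
```

```text
9.5 [485.98 279.69 305.58] yaw 57.25060320983095 gap 0.2737099430653401 F [-5.18 -0.55  1.01] M [-0.07  1.2   0.12] q6 2.5191904400275558
tool shift [-0.54 -1.41  1.59]
```

>>> {"name": "move_arm", "arguments": {"targets": [0,0,0,0,0,2,0,0,0,0,0,2,0,0,0,0,0,0]}}

```text
time: 9.8
eef_pos: [486.1, 279.7, 305.6]
ee_rot: [[0.597, 0.802, -0.001], [0.802, -0.597, -0.0], [-0.001, -0.001, -1.0]]
force: [-4.9, -0.6, 0.8]
finger_gap: 0.274
grasp_force: 59.8
```

```bash
python3 -c "
from h import *
np.set_printoptions(precision=2,suppress=True);go((484.5,280,304))
im=vision.grab_frame('wrist');cv2.imwrite('pics/w7.png',im)"
```

```text
9.8 [486.06 279.72 305.59] yaw 53.341459444586455 gap 0.2744138117894347 F [-4.91 -0.59  0.83] M [-0.01  1.27  0.07] q6 2.5874193604472073
tool shift [-0.7  -1.42  1.59]
```

>>> {"name": "move_arm", "arguments": {"targets": [0,0,0,0,0,2,0,0,0,0,0,2,0,0,0,0,0,0]}}

```text
time: 10.15
eef_pos: [485.9, 279.8, 305.6]
ee_rot: [[0.651, 0.759, -0.001], [0.759, -0.651, 0.0], [-0.001, -0.001, -1.0]]
force: [-6.0, 0.6, 2.0]
finger_gap: 0.272
grasp_force: 60.0
```

```bash
python3 -c "
from h import *
np.set_printoptions(precision=2,suppress=True);go((484.5,280,304))
im=vision.grab_frame('wrist');cv2.imwrite('pics/w8.png',im)
i=vision.camera_info('wrist');s=cv2.cvtColor(im,cv2.COLOR_BGR2HSV)
r=cv2.inRange(s,(0,120,60),(8,255,255))|cv2.inRange(s,(172,120,60),(180,255,255))
n,l,st,cc=cv2.connectedComponentsWithStats(r)
[print(c,ray('',c,80,i),t[4]) for c,t in zip(cc[1:],st[1:]) if t[4]>4]
d=cv2.inRange(s[:,:,2],0,70)[100:300,150:370];n,l,st,cc=cv2.connectedComponentsWithStats(d)
[print('dark',c+[150,100],ray('',c+[150,100],84,i),t) for c,t in zip(cc[1:],st[1:]) if t[4]>15]
"
```

```text
10.15 [485.92 279.76 305.62] yaw 49.379654977964705 gap 0.2717069107478645 F [-6.03  0.56  2.  ] M [0.01 1.55 0.62] q6 2.6566965974951526
tool shift [-0.74 -1.24  1.62]
[244.5 181.5] [497.38 306.39  80.  ] 34
dark [226.83 158.27] [499.81 324.84  84.  ] [ 33  16  95  83 353]
dark [247.34 196.02] [493.42 298.95  84.  ] [ 81  87  33  18 212]
dark [364.13 200.8 ] [546.8  249.18  84.  ] [204  92  16  23 174]
dark [214.48 277.48] [437.73 269.43  84.  ] [  40  148   43   52 1217]
dark [304.23 277.52] [484.22 229.69  84.  ] [ 137  148   43   52 1202]
```

The moment jumped to 0.6 N m and the slot lines up with the tick, so the screw is home. I'll back off inside the play, lift and check.

>>> {"name": "move_arm", "arguments": {"targets": [0,0,0,0,0,0,0,0,0,0,0,-6,0,0,0,0,0,-6,0,0,-0.01,0,0,0,0,0,-0.02,0,0,0]}}

```text
time: 10.7
eef_pos: [486.4, 279.6, 335.7]
ee_rot: [[0.483, 0.876, -0.001], [0.876, -0.483, -0.001], [-0.001, -0.001, -1.0]]
force: [-0.5, 0.7, -1.0]
finger_gap: 0.274
grasp_force: 59.5
```

>>> {"name": "move_arm", "arguments": {"targets": [0,0,-0.03,0,0,0,0,0,-0.03,0,0,0,0,0,0,0,0,0,0,0,0,0,0,0]}}

```text
time: 11.1
eef_pos: [486.6, 279.8, 396.4]
ee_rot: [[0.483, 0.876, 0.002], [0.876, -0.483, 0.001], [0.001, 0.001, -1.0]]
force: [-0.6, 0.7, -2.2]
finger_gap: 0.275
grasp_force: 59.6
```

```bash
python3 -c "
from h import *
np.set_printoptions(precision=2,suppress=True);go((487.6,-116.5,395))
i=vision.camera_info('wrist');im=vision.grab_frame('wrist');cv2.imwrite('pics/w9.png',im);np.savez('pics/w9.npz',**i)
cv2.imwrite('pics/w9c.png',cv2.resize(im[100:300,150:370],None,fx=2.5,fy=2.5,interpolation=2))
"
```

```text
11.1 [486.64 279.76 396.41] yaw 61.14147357918221 gap 0.2746289841317005 F [-0.64  0.7  -2.25] M [0.02 0.03 0.01] q6 2.451061051040481
tool shift [-346.58  192.09    1.18]
```

View pics/w9c.png

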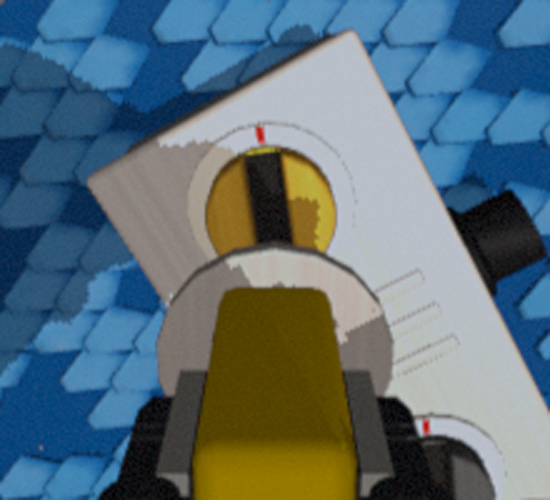

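The slot points straight at the red tick, so the screw is home, and the key still sits square in the grip. I'll turn back to the stand's yaw.

>>> {"name": "move_arm", "arguments": {"targets": [0,0,0,0,0,-8,0,0,0,0,0,-8,0,0,0,0,0,-8,0,0,0,0,0,-8,0,0,0,0,0,-8]}}

```text
time: 11.65
eef_pos: [486.3, 279.6, 394.6]
ee_rot: [[-0.199, 0.98, -0.002], [0.98, 0.199, -0.001], [-0.0, -0.002, -1.0]]
force: [0.4, -0.4, -1.4]
finger_gap: 0.272
grasp_force: 59.5
```

>>> {"name": "move_arm", "arguments": {"targets": [0,0,0,0,0,-8,0,0,0,0,0,-8,0,0,0,0,0,-8,0,0,0,0,0,-8,0,0,0,0,0,-8]}}

```text
time: 12.15
eef_pos: [486.3, 279.6, 394.6]
ee_rot: [[-0.783, 0.623, -0.002], [0.623, 0.783, -0.001], [0.001, -0.002, -1.0]]
force: [-1.2, -0.3, -0.6]
finger_gap: 0.273
grasp_force: 59.5
```

>>> {"name": "move_arm", "arguments": {"targets": [0,0,0,0,0,-8,0,0,0,0,0,-8,0,0,0,0,0,-8,0,0,0,0,0,-8,0,0,0,0,0,-7]}}

```text
time: 12.65
eef_pos: [486.3, 279.7, 394.6]
ee_rot: [[-1.0, -0.009, -0.002], [-0.009, 1.0, -0.001], [0.002, -0.001, -1.0]]
force: [-0.6, 0.6, -1.6]
finger_gap: 0.277
grasp_force: 59.5
```

```bash
python3 -c "
from h import *
np.set_printoptions(precision=2,suppress=True);go((488.3,-112.6,373))
"
```

```text
12.65 [486.32 279.66 394.59] yaw -179.50790376948498 gap 0.2772884887892022 F [-0.65  0.62 -1.56] M [ 0.03 -0.02 -0.01] q6 0.3680495603596108
tool shift [   1.35 -392.25   21.87]
```

>>> {"name": "move_arm", "arguments": {"targets": [0,-0.045,0,0,0,0,0,-0.045,0,0,0,0,0,-0.045,0,0,0,0,0,-0.045,0,0,0,0,0,-0.045,0,0,0,0]}}

```text
time: 13.15
eef_pos: [486.7, 53.0, 394.8]
ee_rot: [[-1.0, -0.003, -0.001], [-0.003, 1.0, 0.0], [0.001, 0.0, -1.0]]
force: [0.8, 0.7, -0.9]
finger_gap: 0.275
grasp_force: 59.7
```

>>> {"name": "move_arm", "arguments": {"targets": [0,-0.045,0,0,0,0,0,-0.045,0,0,0,0,0,-0.045,0,0,0,0,0,-0.032,0,0,0,0,0,0,0,0,0,0]}}

```text
time: 13.65
eef_pos: [487.7, -115.5, 394.5]
ee_rot: [[-1.0, 0.001, -0.002], [0.001, 1.0, -0.0], [0.002, -0.0, -1.0]]
force: [0.8, 1.0, -1.4]
finger_gap: 0.273
grasp_force: 59.8
```

>>> {"name": "move_arm", "arguments": {"targets": [0,0,0.02,0,0,0,0,0,0.04,0,0,0,0,0,0.03,0,0,0,0,0,0,0,0,0]}}

```text
time: 14.05
eef_pos: [486.4, -111.3, 302.2]
ee_rot: [[-1.0, -0.003, -0.006], [-0.003, 1.0, 0.003], [0.006, 0.003, -1.0]]
force: [-0.8, 0.4, -0.0]
finger_gap: 0.274
grasp_force: 59.7
```

```bash
python3 -c "
from h import *
np.set_printoptions(precision=2,suppress=True);go((488.3,-112.6,233.3))
i=vision.camera_info('wrist');im=vision.grab_frame('wrist');cv2.imwrite('pics/w10.png',im);np.savez('pics/w10.npz',**i)
a=vision.grab_frame('scene');b=vision.grab_frame('side')
cv2.imwrite('pics/c10.png',np.hstack([cv2.resize(im[150:300,180:340],None,fx=2.5,fy=2.5,interpolation=2),cv2.resize(b[180:330,195:355],None,fx=2.5,fy=2.5,interpolation=2)]))
"
```

```text
14.05 [ 486.41 -111.26  302.19] yaw -179.80475726359384 gap 0.27418441536903654 F [-0.78  0.38 -0.03] M [0.01 0.05 0.  ] q6 -0.39174711680835184
tool shift [-2.32 -1.53 68.87]
```

View pics/c10.png

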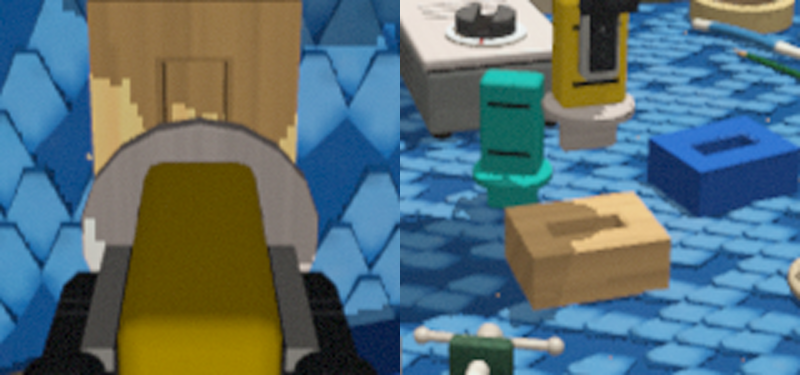

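The pocket is centred about 1.7 mm to the left of the handle, in agreement with the pose. I'll correct by x -2 and y -1.5 mm, then lower.

>>> {"name": "move_arm", "arguments": {"targets": [-0.002,-0.0015,0,0,0,0,0,0,0.02,0,0,0,0,0,0.02,0,0,0,0,0,0.015,0,0,0,0,0,0.005,0,0,0]}}

```text
time: 14.7
eef_pos: [490.0, -113.8, 245.5]
ee_rot: [[-1.0, -0.003, -0.0], [-0.003, 1.0, 0.0], [0.0, 0.0, -1.0]]
force: [0.1, 0.5, -1.2]
finger_gap: 0.267
grasp_force: 59.7
```

>>> {"name": "move_arm", "arguments": {"targets": [0,0,0.003,0,0,0,0,0,0.003,0,0,0,0,0,0.001,0,0,0,0,0,0,0,0,0]}}

```text
time: 15.1
eef_pos: [489.9, -113.8, 239.0]
ee_rot: [[-1.0, -0.003, 0.001], [-0.003, 1.0, -0.0], [-0.001, -0.0, -1.0]]
force: [0.7, 0.5, -0.9]
finger_gap: 0.272
grasp_force: 59.7
```

```bash
python3 -c "
from h import *
np.set_printoptions(precision=2,suppress=True);go((488.3,-112.6,233.3))"
```

```text
15.1 [ 489.94 -113.83  239.04] yaw -179.80679270776182 gap 0.27192742005849496 F [ 0.72  0.47 -0.87] M [-0.02 -0.05  0.01] q6 -0.3938047561879907
tool shift [1.64 1.24 5.74]
```

Still free, so I'll lower the last 5–6 mm and watch the force.

>>> {"name": "move_arm", "arguments": {"targets": [0.0015,0.001,0.002,0,0,0,0,0,0.002,0,0,0,0,0,0.001,0,0,0,0,0,0.001,0,0,0,0,0,0,0,0,0]}}

```text
time: 15.6
eef_pos: [488.2, -112.7, 233.3]
ee_rot: [[-1.0, -0.003, 0.0], [-0.003, 1.0, -0.0], [-0.0, -0.0, -1.0]]
force: [-4.8, 2.5, 12.8]
finger_gap: 0.272
grasp_force: 61.5
```

Seated, with 12.8 N of contact at the expected height. Releasing and rising.

>>> {"name": "move_arm", "arguments": {"targets": [0,0,0,0,0,0,0,0,0,0,0,0,0,0,0,0,0,0,0,0,0,0,0,0,0,0,0,0,0,0], "hand": 100}}

```text
time: 16.1
eef_pos: [488.3, -112.8, 232.6]
ee_rot: [[-1.0, -0.003, -0.0], [-0.003, 1.0, 0.0], [0.0, 0.0, -1.0]]
force: [-0.6, 0.2, 0.8]
finger_gap: 0.998
grasp_force: 0.0
```

>>> {"name": "move_arm", "arguments": {"targets": [0,0,0,0,0,0,0,0,-0.015,0,0,0,0,0,-0.025,0,0,0,0,0,-0.04,0,0,0,0,0,-0.04,0,0,0]}}

```text
time: 16.6
eef_pos: [488.0, -112.6, 353.9]
ee_rot: [[-1.0, -0.003, -0.001], [-0.003, 1.0, 0.0], [0.001, 0.0, -1.0]]
force: [1.4, 0.2, -0.4]
finger_gap: 0.996
grasp_force: 0.0
```

>>> {"name": "move_arm", "arguments": {"targets": [0,0,-0.03,0,0,0,0,0,0,0,0,0,0,0,0,0,0,0,0,0,0,0,0,0]}}

```text
time: 17.0
eef_pos: [488.1, -112.7, 381.6]
ee_rot: [[-1.0, -0.003, -0.002], [-0.003, 1.0, 0.001], [0.002, 0.001, -1.0]]
force: [-0.2, -0.8, -0.5]
finger_gap: 0.996
grasp_force: 0.0
```

```bash
python3 -c "
from h import *
np.set_printoptions(precision=2,suppress=True);go((488.3,-112.6,373))
i=vision.camera_info('wrist');im=vision.grab_frame('wrist');b=vision.grab_frame('side')
hs=cv2.cvtColor(im,cv2.COLOR_BGR2HSV)
print('top',rect(cv2.inRange(hs,(20,150,170),(36,255,255)),106,i,0,0))
cv2.imwrite('pics/c11.png',np.hstack([cv2.resize(im[120:270,180:340],None,fx=2.5,fy=2.5,interpolation=2),cv2.resize(b[150:300,185:345],None,fx=2.5,fy=2.5,interpolation=2)]))
"
```

```text
17.0 [ 488.07 -112.67  381.55] yaw -179.80320836272548 gap 0.9960128440754962 F [-0.18 -0.83 -0.55] M [-0.05  0.02 -0.01] q6 -0.39312076486952663
tool shift [-0.24  0.06  8.55]
top (array([ 486.88, -113.81]), (36.271575927734375, 21.202180862426758), 0.20124121010303497, np.int32(1037))
```

View pics/c11.png

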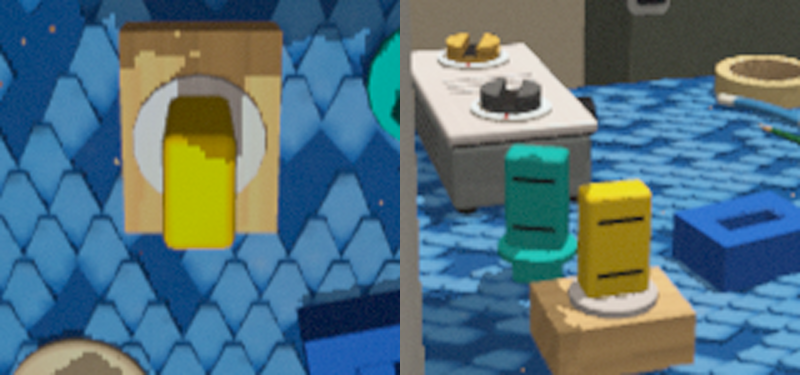

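The key is upright and seated, with its top at (487,-114) and the stand centre at (487,-113). Both screw slots are home. Handing in.

```bash
python3 -c "
from h import *
print(order.finish_job())"
```

```text
the job is handed in; nothing more can be done
None
```

The brass screw is turned home against its stop, the steel screw was left locked, the key is back upright in its wooden stand, and the job was handed in at about 17 s; no verdict came back.

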